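# Take the pressure roller out of its stand for cleaning

## Robot

A 7-joint arm with a two-finger parallel gripper is mounted at the origin on a cart in front of the work surface, level with it; the furniture and walls round the work are solid. World frame = base frame: x ahead of the robot, y to its left, z up, the work surface at z = 0. Lengths are in mm, angles in rad, forces in N, time in s.
With the tool pointing down it reaches from about 425 to 925 mm from the base axis. Payload 6.8 kg.
Tool frame: the origin (TCP) lies at the very end of the fingers, on their centre line; the grasp point (between the pads) lies 19 mm behind it (r.grasp_offset is the z of the grasp point in the tool frame, in mm); z points along the fingers, y is the line along which they close (so a half turn about z gives the same grasp; the last joint's range is limited). The gripper opens to 88 mm and grips with 3 to 60 N. Pads are 20 mm wide; open, the fingers measure 115 mm over their backs; the gripper's body (75 mm by 178 mm) begins 61 mm behind the grasp point.
Start: joints at [1.126, 0.477, 0.022, 1.555, -0.011, 1.109, -0.083], TCP at [223.076, -637.091, 222.664] pointing down, gripper open.
Joint ranges: [-2.96, 2.96], [-0.34, 2.1], [-1.41, 1.46], [0.24, 2.44], [-1.37, 4.51], [0.17, 1.92], [-2.96, 2.96]. Speed limits (rad/s): [2.39, 2.39, 3.14, 3.14, 3.14, 3.14, 3.14].

## Interface

Orientations are given as [roll, pitch, yaw] about the fixed x, y, z axes, in that order (R = Rz(yaw) Ry(pitch) Rx(roll)).
In Python, from workcell import r gives the robot as it stands.
- The arm moves only by the tool advance, called as name(argument=value, ...) on one line, values as JSON. Schema: {"type":"object","properties":{"increments":{"type":"array","items":{"type":"number"},"minItems":6,"maxItems":72},"finger_gap":{"type":"number"},"only":{"type":"string"},"quiet":{"type":"boolean"},"lines":{"type":"string"}},"required":["increments"],"additionalProperties":false}. increments is one flat list of numbers that holds 1 to 12 rows one after another, with no inner brackets; each row has 6 numbers: dx, dy, dz in a scale on which 1.0 is 500 mm, then a rotation vector rx, ry, rz in fractions of the full range, 1 being 4 rad; each row is the pose to reach, as a shift and turn from the pose commanded when the call began, along the tool's axes at that moment; what a row does not reach only later rows make up. A row lasts 1/10 s, in which the tool goes at most 50 mm and 0.15 rad, less where a joint would pass 70% of its speed; a pose out of reach is approached as far as the arm can. finger_gap is the opening from 0.0 (shut) to 1.0 (fully open), set as the call begins (left out keeps the last). The fingers move at their own pace and stop on an object; the grip force is fixed at half the most. Time passes only in rows, so rows that do not move let the fingers close. The tool returns the time, the measured TCP pose, the force, the opening and the grip force at its end. only (a regular expression) keeps the lines of the reply that match it, lines (a string "A,B") keeps lines A to B, and quiet returns only ok. Shift and turn numbers lie between -1 and 1, and a call with a number outside is refused. Input that does not fit is refused with a message, and nothing moves.
- r.state(): the state, without advancing time (a new reading comes with each control period).
- r.get_image(name): name is "scene" or "top"; returns a dict with "color" (384x512x3 uint8, red, green, blue), "camera_matrix" (3x3 intrinsics, pixels), "R" (3x3) and "t" (3): a world point X has camera coordinates R X + t. Camera axes: x right, y down, z forward; pixel columns grow to the right and rows downward; lengths in mm; the calibration is good to about 2 mm. A picture is of the moment at which its call begins. There is no depth.
- r.sign_off(): hands the job in; it is judged then, once.
The state is a dict: "time_s": time; "joint_pos": joint angles; "dq": joint speeds; "tau": joint torques, N m; "tcp_pos": TCP position; "eef_rot": TCP orientation; "wrist_force": force on the tool from outside, world axes, zero at the start; "ft_torque": the same for the moment, N m; "finger_gap": opening from 0.0 (shut) to 1.0 (fully open); "grip_force": force on a finger pad.
Only numpy, scipy, OpenCV 4.12 (cv2) and the standard library are available. Lean on these libraries where they do the work, as an engineer would, in place of code of your own. Each camera call takes 0.05 s, during which the arm holds its last target. There are 200 camera calls.

## Task

Take the orange roller out of its grey stand for cleaning: flip the red-knobbed cam lever all the way over to the rear, lift the roller's axle off its hooked seats, draw it forward and lower it out of the open-bottomed slots. Then lay the roller gently in the blue V rest with one axle end in each notch, leaving the lever open and not disturbing the tweezers or the roll of tape.

Things in the scene. Friction and masses are not known exactly. Their poses are not given: they have to be found in the camera images.
- roller_stand: Fixed grey stand, base 110 x 172 x 10 mm; origin on the worktop directly below the seated axle; x to the rear (away from the robot), y along the seated axle, z up. Two upright hook plates 10 mm thick, inner faces at y = +58 and -58 mm, up to z = 136 mm (lever boss 144); nothing between them above z = 46. Each has a slot like an upside-down J, open at the bottom front.
- cam_lever (a joint): Cam lever outside the stand's -y plate, hinged along the stand's y; rad. 0 = closed: it leans forward and up at 45 degrees and its cam sits 1.5 mm above the axle end, blocking the lift. Grows as it swings up and over to the rear; stop at 2.3 (about level, pointing to the rear). Open from 1.8. Stays where left; about 1.5 N at the knob moves it.
- lever_knob (a point): Centre of the red ball knob, 20 mm in diameter, at the end of the lever, 75 mm from the hinge; its axes turn with the lever. A 9 mm steel rod joins it to the hinge.
- lever_pivot (a point): Point of the lever's hinge line in the plane of the knob's swing: 84 mm to the stand's -y side of its middle, 134.5 mm above the worktop. The knob is 75 mm from here, in the direction (lever value - 0.785) rad from straight up, positive to the rear.
- roller: The loose roller, about 0.25 kg: orange barrel 40 mm in diameter, 110 mm long, with a steel axle 10 mm in diameter, 164 mm long overall (27 mm beyond the barrel at each end). Origin at its centre, y along the axle (alike both ways round). It starts on the seats, axle at z = 110 mm. Best gripped across the barrel's middle from above, fingers in front and behind.
- seat (a point): Centre of the seated axle, 110 mm above the worktop; axes as the stand's. The seat is a pocket 14 mm wide, floor 5 mm below this point, with a lip in front (6 mm thick, x -13 to -7) whose top is level with this point: the 10 mm axle must rise at least 5 mm to pass it. A bridge 18 mm above this point allows a rise of at most 13 mm.
- v_rest: Fixed rest on the worktop: aluminium base 64 x 172 x 8 mm with two blue uprights, each 9 mm thick, at y = +71 and -71, each with a 90 degree V notch open upwards, 42 mm wide at the top. Origin under its middle; y along the axle that it carries, x across, z up. The tips of the notches reach z = 57.
- rest_seat (a point): Centre of the roller's axle when it lies in both notches: 43 mm above the worktop; axes as the rest's.
- tape_roll: Loose roll of cream tape, 68 mm across, 19 mm high, behind the stand; origin under the middle.
- slot_top (a point): Where the axle's centre goes next after lifting: 22 mm in front of the seat point and 9 mm above it, at the top of the vertical channel (18 mm wide, x -31 to -13 of the seat point). Play there about 4 mm each way.
- slot_mouth (a point): Mid of the channel's open bottom end: 22 mm in front of the seat point, 6 mm below it, level with the bottom of the front teeth (10 mm thick, x -41 to -31). Once the axle's centre is 5 mm or more below this point it can be drawn forward under the teeth. Only air below, down to the base plate 10 mm above the worktop.
- tweezers: Loose steel tweezers, 121 x 12 x 11 mm, lying on the worktop in front of the stand; origin under the middle, x along them.

How it is judged:
By the outcome, as a careful person would: the job done as asked, in the order asked, and still so for the second after the job is handed in, with the robot touching nothing.
It also fails if it takes over 72 s, if anything falls off the work surface, if the arm or the gripper's body presses on something with over 40 N, if the wrist force passes 120 N, or if a joint passes its speed limit or range.

## Working session

There is one attempt and no reset: what is moved stays moved. The work goes in short steps, Python scripts to look and compute and a tool call to move; the robot and the scene stay as the last step left them, time stands still between calls to the robot, and variables do not carry over. Pictures are saved under pics/ and viewed, at most 10 in all, crops included, and the job is handed in when it is done.

```bash
ls; mkdir -p pics
```

Run:
```python
from workcell import r
import cv2,pickle
for n in("scene","top"):
    d=r.get_image(n);pickle.dump(d,open(f"pics/{n}0.pkl","wb"))
    cv2.imwrite(f"pics/{n}0.png",cv2.resize(d["color"][:,:,::-1],(800,600),interpolation=cv2.INTER_CUBIC))
    print(n,d["camera_matrix"],d["R"],d["t"])
print(r.state(), r.grasp_offset)
```

```text
pics
workcell.py
scene [[445.96695813   0.         262.08897249]
 [  0.         445.96695813 192.10849918]
 [  0.           0.           1.        ]] [[-0.53306424 -0.84605712 -0.00546501]
 [-0.54462163  0.34807147 -0.76304229]
 [ 0.64747958 -0.40377419 -0.64632546]] [157.90701772 486.53139274 553.20633871]
top [[423.60560543   0.         250.06025058]
 [  0.         423.60560543 192.31558163]
 [  0.           0.           1.        ]] [[ 0.00218831 -0.9999342  -0.0112612 ]
 [-0.99624165 -0.00120484 -0.08660903]
 [ 0.08658977  0.0114084  -0.99617873]] [-178.40084227  603.55427442 1175.24908336]
{'time_s': 0.1, 'joint_pos': array([ 1.12591226,  0.47772775,  0.02234429,  1.55631427, -0.01147481,
        1.10932051, -0.08309162]), 'dq': array([-7.70509986e-04, -1.23216966e-03,  8.40361602e-05, -3.49308347e-03,
       -1.55899067e-03,  6.02524865e-04, -1.13573311e-03]), 'tau': array([ 4.78291651e-03, -5.84087813e+01,  1.54021706e+00, -2.73311037e+01,
       -5.41731797e-02,  1.31142323e-02,  5.96008908e-05]), 'tcp_pos': array([ 222.86084183, -636.58108028,  221.78825841]), 'eef_rot': array([-3.13995723e+00,  1.42560403e-04,  3.36822760e-01]), 'wrist_force': array([-0.59823598, -0.05126286, -0.55201148]), 'ft_torque': array([-0.03982405, -0.03154389,  0.0298032 ]), 'grip_force': 0.0, 'finger_gap': 1.0004577344058692} -18.700000000000003
```

View pics/scene0.png

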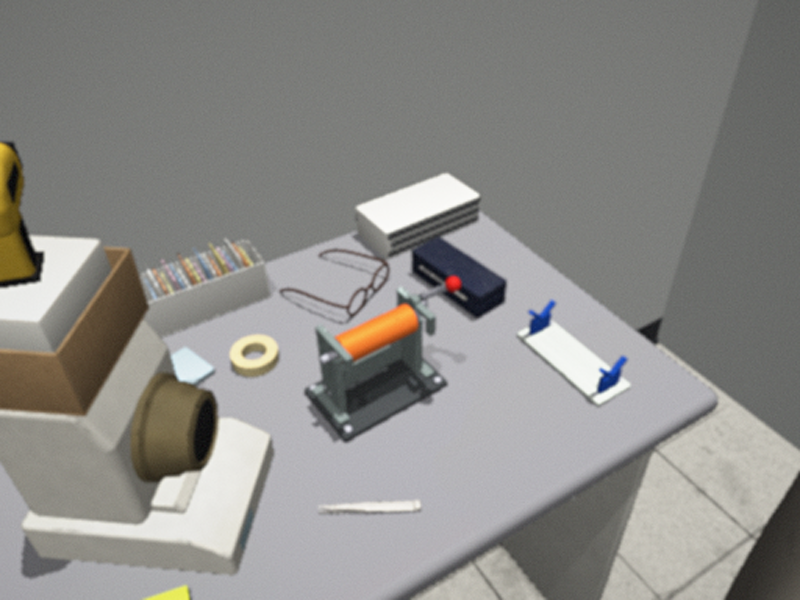

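View pics/top0.png

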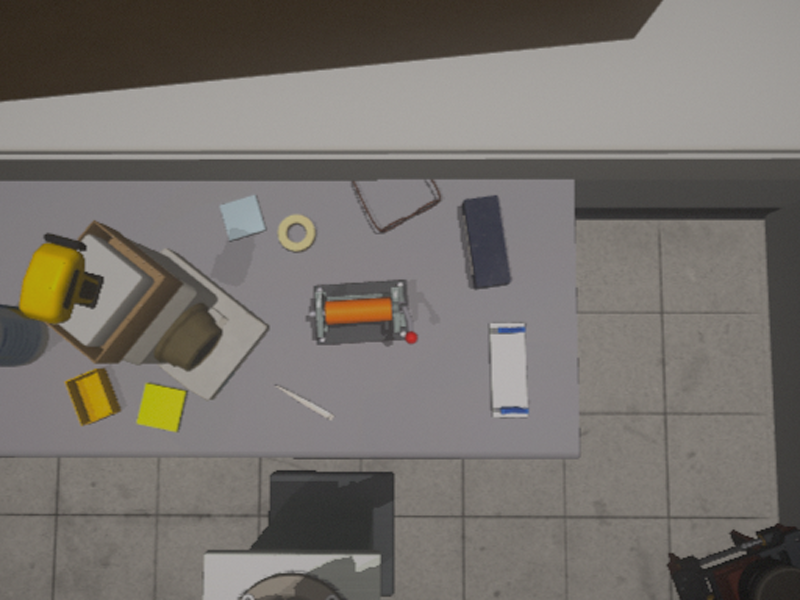

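Run:
```python
import cv2,pickle
for n,(a,b,c,d),s in(("top",(190,342,175,275),5),("scene",(190,410,165,285),3.6)):
    im=pickle.load(open(f"pics/{n}0.pkl","rb"))["color"][c:d,a:b,::-1]
    cv2.imwrite(f"pics/{n}1.png",cv2.resize(im,None,fx=s,fy=s,interpolation=cv2.INTER_CUBIC))
```

```text
(no output)
```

View pics/top1.png

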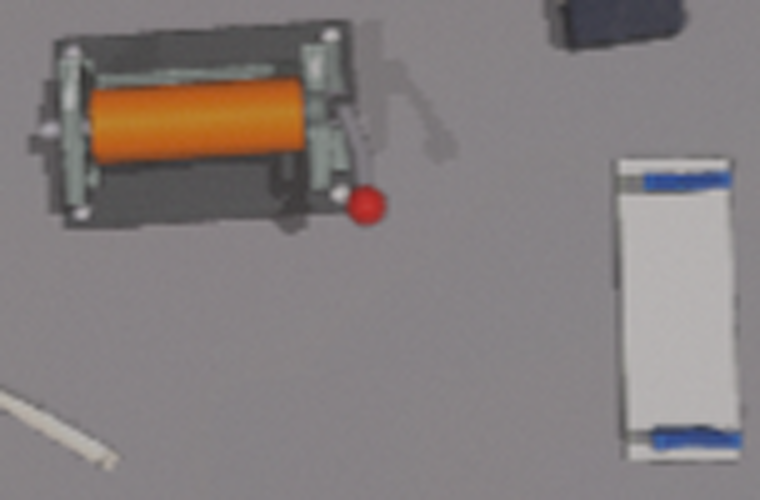

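View pics/scene1.png

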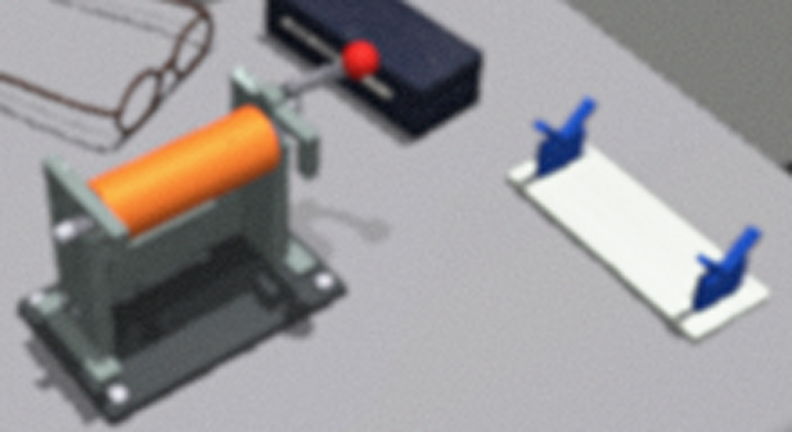

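Create fit.py:
```python
import numpy as np,pickle
from scipy.optimize import least_squares
C={n:pickle.load(open(f"pics/{n}0.pkl","rb")) for n in("top","scene")}
def proj(n,X):
    d=C[n];p=d["camera_matrix"]@(d["R"]@X+d["t"]);return p[:2]/p[2]
O={"top":(190,175,5),"scene":(190,165,3.6)}
def px(n,X,Y):
    a,c,s=O[n];return np.array([a+(X+.5)/s-.5,c+(Y+.5)/s-.5])
def T(p,L): 
    c,s=np.cos(p[2]),np.sin(p[2]);return np.array([p[0]+c*L[0]-s*L[1],p[1]+s*L[0]+c*L[1],L[2]])
def fit(obs,p0,nb):
    # obs: cam,X,Y,local,(flag base)
    def f(p):
        return np.concatenate([proj(n,T(p,np.array(L)+np.array([p[3] if b else 0,0,0])))-px(n,X,Y) for n,X,Y,L,b in obs]+[[0 if nb else p[3]]])
    s=least_squares(f,p0,loss="soft_l1");
    print(s.x.round(4));print(f(s.x)[:-1].reshape(-1,2).round(2).tolist());return s.x
if __name__=="__main__":
    k=(-53,-84,187.5)
    S=[("top",55,40,(55,86,10),1),("top",350,20,(55,-86,10),1),("top",65,228,(-55,86,10),1),
     ("top",197,122,(0,0,112),0),("top",47,130,(0,80,110),0),("top",367,206,k,0),
     ("scene",361,60,k,0),("scene",64,231,(0,82,110),0),("scene",20,303,(55,86,10),1),("scene",113,417,(-55,86,10),1),("scene",346,289,(-55,-86,10),1)]
    fit(S,[600,-100,0,0],1)
    Rr=[("top",617,159,(32,86,8),0),("top",732,160,(32,-86,8),0),("top",627,460,(-32,86,8),0),("top",741,460,(-32,-86,8),0)]
    # rest: y axis along world x -> yaw -90: local(x,y)->world (y,-x)
    Rr=[("top",617,159,(-32,86,8),0),("top",732,160,(32,86,8),0),("top",627,460,(-32,-86,8),0),("top",741,460,(32,-86,8),0),
     ("scene",507,178,(-32,86,8),0),("scene",693,337,(-32,-86,8),0),("scene",768,292,(32,-86,8),0),
     ("scene",588,101,(21,71,57),0),("scene",755,233,(21,-71,57),0)]
    fit(Rr,[500,-400,-1.57,0],0)
```

```bash
python3 fit.py
```

```text
[ 5.793391e+02 -1.250667e+02  6.780000e-02  4.067800e+00]
[[0.19, 0.22], [0.8, 0.25], [0.32, 0.82], [0.75, -0.27], [0.47, 0.2], [0.65, 0.08], [-0.44, 0.3], [-2.65, 1.72], [-1.78, -0.55], [-0.77, 0.27], [1.08, -1.22]]
[ 478.5431 -391.7965   -1.5493    0.    ]
[[0.21, 0.45], [-0.39, -0.2], [0.17, 1.05], [0.06, 0.63], [-0.85, -1.42], [-0.09, 0.26], [0.23, 0.4], [0.32, -0.43], [-0.52, -1.21]]
```

Create go.py:
```python
import numpy as np
from scipy.spatial.transform import Rotation as Q
from workcell import r
from fit import T
ST=[579.3,-125.0,0.0678]; RE=[478.5,-391.8,-1.5493]
def delta(p,yaw):
    "p: TCP target world; yaw target -> rows numbers in tool axes"
    s=r.state();A=Q.from_euler("xyz",s["eef_rot"]);B=Q.from_euler("xyz",[np.pi,0,yaw])
    d=A.inv().apply(np.array(p)-s["tcp_pos"])
    print("tgt",np.round(p,1),"d",d.round(1),"rot",(A.inv()*B).as_rotvec().round(3), "t",round(s["time_s"],1))
```

Run:
```python
from go import *
k=T(ST,(-53,-84,187.5));print(k)
delta(k+[0,0,60],ST[2])
```

```text
[ 532.11260729 -212.39765425  187.5       ]
tgt [ 532.1 -212.4  247.5] d [ 432.1 -298.2  -25.3] rot [-0.002  0.     0.269] t 0.1
```

The manual's scale: shifts go in shares of 500 mm and turns go in shares of 4 rad. Converting my numbers, 432 mm / 500 = 0.864, 396 mm / 500 = 0.792, 0.269 rad / 4 = 0.0673.

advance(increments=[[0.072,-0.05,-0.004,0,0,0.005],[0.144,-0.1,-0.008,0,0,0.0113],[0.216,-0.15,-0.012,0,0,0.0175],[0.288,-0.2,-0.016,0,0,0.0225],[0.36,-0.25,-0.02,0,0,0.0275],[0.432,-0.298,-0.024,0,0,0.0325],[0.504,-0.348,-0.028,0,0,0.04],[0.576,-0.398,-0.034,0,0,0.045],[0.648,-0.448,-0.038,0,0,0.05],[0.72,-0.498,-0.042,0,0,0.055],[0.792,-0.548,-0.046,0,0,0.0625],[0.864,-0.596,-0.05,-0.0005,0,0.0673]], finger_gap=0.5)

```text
refused: increments[0]: [0.072, -0.05, -0.004, 0, 0, 0.005] is not of type 'number' (schema: type "number"). Nothing was moved.
```

I used the wrong layout. The manual says one flat list, 6 numbers to a row, no inner brackets; once more.

advance(increments=[0.072,-0.05,-0.004,0,0,0.005,0.144,-0.1,-0.008,0,0,0.0113,0.216,-0.15,-0.012,0,0,0.0175,0.288,-0.2,-0.016,0,0,0.0225,0.36,-0.25,-0.02,0,0,0.0275,0.432,-0.298,-0.024,0,0,0.0325,0.504,-0.348,-0.028,0,0,0.04,0.576,-0.398,-0.034,0,0,0.045,0.648,-0.448,-0.038,0,0,0.05,0.72,-0.498,-0.042,0,0,0.055,0.792,-0.548,-0.046,0,0,0.0625,0.864,-0.596,-0.05,-0.0005,0,0.0673], finger_gap=0.5)

```text
time_s: 1.3
tcp_pos: [532.8, -211.5, 247.5]
eef_rot: [3.14, 0.0, 0.067]
wrist_force: [1.0, -0.6, -0.6]
finger_gap: 0.499
grip_force: 0.0
```

advance(increments=[0,0,0,0,0,0,0,0,0,0,0,0])

```text
time_s: 1.5
tcp_pos: [532.5, -212.1, 247.3]
eef_rot: [3.14, 0.001, 0.071]
wrist_force: [-0.1, -0.9, 0.4]
finger_gap: 0.5
grip_force: 0.0
```

Run:
```python
from go import *
import cv2
k=T(ST,(-53,-84,187.5))
delta(k+[0,0,60],ST[2])
o=[]
for n in("top","scene"):
    d=r.get_image(n);s=r.state()
    p=d["camera_matrix"]@(d["R"]@s["tcp_pos"]+d["t"]);p=p[:2]/p[2];q=d["camera_matrix"]@(d["R"]@k+d["t"]);q=q[:2]/q[2]
    u,v=np.round(q).astype(int);print(n,"tcp px",p,"knob",q,"origin",u-40,v-45)
    o.append(cv2.resize(d["color"][v-45:v+30,u-40:u+40,::-1],None,fx=5,fy=5,interpolation=cv2.INTER_CUBIC))
cv2.imwrite("pics/k1.png",np.hstack(o))
```

```text
tgt [ 532.1 -212.4  247.5] d [-0.4  0.3 -0.2] rot [0.002 0.001 0.003] t 1.5
top tcp px [264.70269643 215.26910984] knob [263.61891802 215.89780314] origin 224 171
scene tcp px [291.7389507  156.30959019] knob [289.46444118 181.62606375] origin 249 137
```

View pics/k1.png

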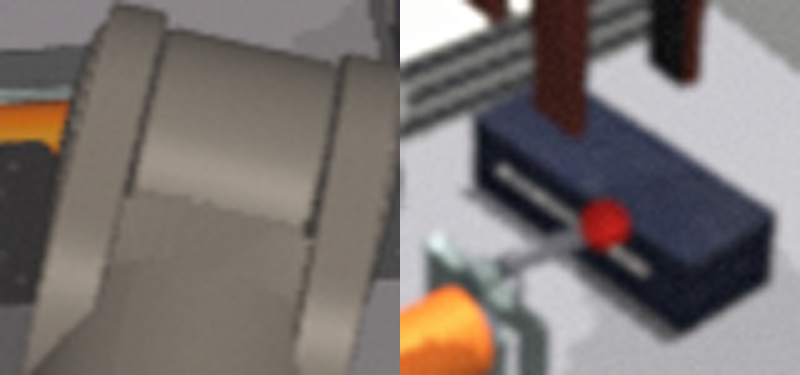

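Converted, 73.5 mm / 500 = 0.147, 60 mm / 500 = 0.12.

advance(increments=[0,0,0.06,0,0,0,0,0,0.12,0,0,0,0,0,0.147,0,0,0,0,0,0.147,0,0,0], finger_gap=0.5)

```text
time_s: 2.0
tcp_pos: [530.3, -214.2, 172.3]
eef_rot: [3.141, 0.004, 0.066]
wrist_force: [-1.2, -0.7, 0.7]
finger_gap: 0.503
grip_force: 0.0
```

advance(increments=[0,0,0,0,0,0,0,0,0,0,0,0,0,0,0,0,0,0,0,0,0,0,0,0,0,0,0,0,0,0], finger_gap=0.0)

```text
time_s: 2.5
tcp_pos: [532.9, -210.7, 175.2]
eef_rot: [-3.141, -0.001, 0.07]
wrist_force: [-2.0, 5.8, 3.9]
finger_gap: 0.207
grip_force: 30.0
```

Converted, 79.9 mm / 500 = 0.1598, 66.1 mm / 500 = 0.1322.

advance(increments=[0.0222,0,-0.0182,0,0,0,0.0474,0,-0.032,0,0,0,0.0748,0,-0.0406,0,0,0,0.1034,0,-0.044,0,0,0,0.1322,0,-0.0416,0,0,0,0.1598,0,-0.034,0,0,0])

```text
time_s: 3.1
tcp_pos: [613.6, -205.4, 193.2]
eef_rot: [3.141, -0.003, 0.069]
wrist_force: [-0.9, 4.7, 7.4]
finger_gap: 0.183
grip_force: 29.6
```

Converted, 66.1 mm / 500 = 0.1322, 51.9 mm / 500 = 0.1038.

advance(increments=[0.0258,0,0.0128,0,0,0,0.0486,0,0.0304,0,0,0,0.0676,0,0.0518,0,0,0,0.0822,0,0.0766,0,0,0,0.0918,0,0.1038,0,0,0,0.096,0,0.1322,0,0,0,0.096,0,0.1322,0,0,0])

```text
time_s: 3.8
tcp_pos: [658.1, -204.3, 121.8]
eef_rot: [3.141, 0.005, 0.068]
wrist_force: [-0.4, -0.5, -0.1]
finger_gap: 0.004
grip_force: 0.0
```

Run:
```python
from go import *
import cv2
k=T(ST,(75,-84,138.6));print(k)
d=r.get_image("scene")
cv2.imwrite("pics/k2.png",cv2.resize(d["color"][110:260,190:350,::-1],None,fx=4,fy=4,interpolation=cv2.INTER_CUBIC))
```

```text
[ 659.81852221 -203.72590159  138.6       ]
```

View pics/k2.png

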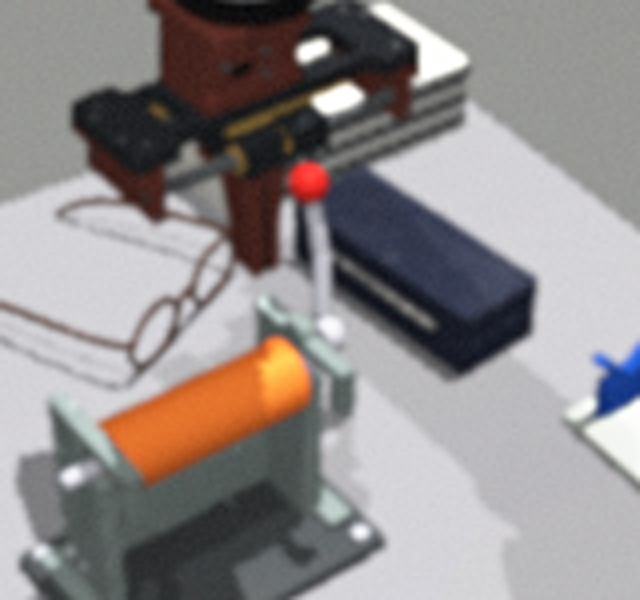

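Run:
```python
from go import *
from fit import proj
k=np.array([190+309.5/4-.5,110+182.5/4-.5])
th=np.linspace(-.8,1.6,241);e=[np.linalg.norm(proj("scene",T(ST,(75*np.sin(t),-84,134.5+75*np.cos(t))))-k) for t in th]
i=np.argmin(e);print("theta",th[i],e[i])
delta(T(ST,(75,-88,265)),ST[2]);delta(T(ST,(-35,-88,265)),ST[2])
```

```text
theta 0.28000000000000025 0.568904206374944
tgt [ 660.1 -207.7  265. ] d [   0.7    3.3 -141.7] rot [ 0.001  0.003 -0.   ] t 3.9
tgt [ 550.3 -215.2  265. ] d [-109.3    3.4 -141.4] rot [ 0.001  0.003 -0.   ] t 3.9
```

advance(increments=[0,0,-0.1,0,0,0,0,0,-0.2,0,0,0,0,0,-0.286,0,0,0,-0.08,0.008,-0.286,0,0,0,-0.15,0.008,-0.286,0,0,0,-0.22,0.008,-0.286,0,0,0,-0.22,0.008,-0.286,0,0,0], finger_gap=0.0)

```text
time_s: 4.55
tcp_pos: [546.2, -217.6, 269.2]
eef_rot: [3.138, 0.001, 0.064]
wrist_force: [-0.2, -0.2, -0.3]
finger_gap: 0.007
grip_force: 0.0
```

Run:
```python
from go import *
delta(T(ST,(-35,-88,175)),ST[2])
```

```text
tgt [ 550.3 -215.2  175. ] d [ 4.4 -2.5 94.2] rot [ 0.004  0.001 -0.004] t 4.5
```

Converted, 120 mm / 500 = 0.24, 115 mm / 500 = 0.23.

advance(increments=[0,0,0.09,0,0,0,0,0,0.18,0,0,0,0.03,0,0.18,0,0,0,0.056,0,0.18,0,0,0,0.084,0,0.18,0,0,0,0.11,0,0.18,0,0,0,0.126,0,0.196,0,0,0,0.14,0,0.21,0,0,0,0.152,0,0.22,0,0,0,0.16,0,0.23,0,0,0,0.166,0,0.24,0,0,0,0.166,0,0.24,0,0,0])

```text
time_s: 5.75
tcp_pos: [633.4, -210.0, 147.1]
eef_rot: [3.14, 0.0, 0.068]
wrist_force: [-0.0, -0.7, 0.1]
finger_gap: 0.003
grip_force: 0.0
```

Run:
```python
from go import *
s=r.state()["tcp_pos"];c,q=np.cos(ST[2]),np.sin(ST[2]);v=s[:2]-ST[:2];print("local",c*v[0]+q*v[1],-q*v[0]+c*v[1],s[2])
```

```text
local 48.17205157577689 -88.47642209334221 147.10667688305776
```

Converted, 8 mm / 500 = 0.016, 6 mm / 500 = 0.012.

advance(increments=[0.004,0,0.006,0,0,0,0.004,0,0.012,0,0,0,0.004,0,0.016,0,0,0,0.004,0,0.016,0,0,0])

```text
time_s: 6.15
tcp_pos: [636.1, -210.2, 141.9]
eef_rot: [3.139, -0.002, 0.068]
wrist_force: [-2.7, 0.7, 10.0]
finger_gap: 0.007
grip_force: 4.5
```

Run:
```python
from go import *
import cv2
d=r.get_image("scene")
cv2.imwrite("pics/k3.png",cv2.resize(d["color"][110:260,190:350,::-1],None,fx=4,fy=4,interpolation=cv2.INTER_CUBIC))
```

```text
(no output)
```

View pics/k3.png

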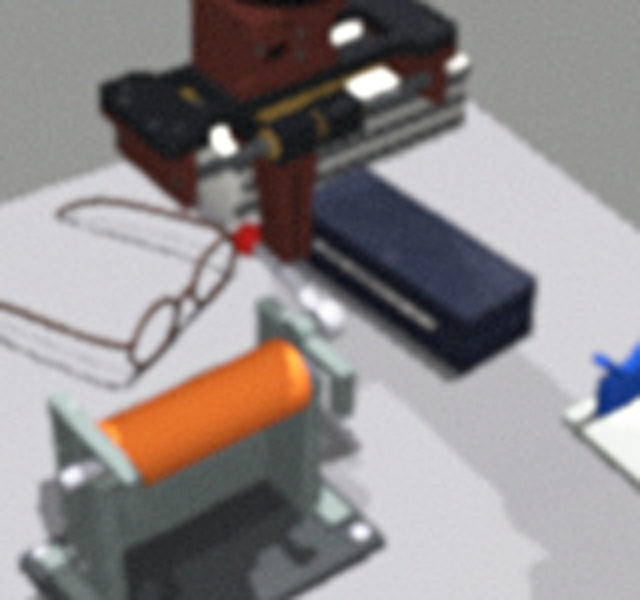

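Converted, -110 mm / 500 = -0.22, -100 mm / 500 = -0.2.

advance(increments=[0,0,-0.08,0,0,0,0,0,-0.16,0,0,0,0,0,-0.2,0,0,0,-0.03,-0.044,-0.22,0,0,0,-0.06,-0.088,-0.22,0,0,0,-0.084,-0.132,-0.22,0,0,0,-0.1,-0.176,-0.22,0,0,0,-0.1,-0.176,-0.22,0,0,0], finger_gap=0.75)

```text
time_s: 7.0
tcp_pos: [578.7, -121.9, 250.2]
eef_rot: [3.141, -0.001, 0.072]
wrist_force: [0.4, 0.4, -0.7]
finger_gap: 0.695
grip_force: 0.0
```

Run:
```python
from go import *
print(r.state()["joint_pos"])
delta(T(ST,(0,0,200)),ST[2]-np.pi/2)
```

```text
[ 0.24829548  0.32337507 -0.1847462   1.72124198  0.06593381  1.10234659
 -1.45523169]
tgt [ 579.3 -125.   200. ] d [ 0.4  3.1 50.2] rot [-0.000e+00 -1.000e-03  1.575e+00] t 7.0
```

Converted, 50 mm / 500 = 0.1, 40 mm / 500 = 0.08, -0.28 rad / 4 = -0.07.

advance(increments=[0,0,0,0,0,-0.035,0,0,0,0,0,-0.07,0,0,0,0,0,-0.105,0,0.002,0,0,0,-0.14,0,0.002,0,0,0,-0.175,0,0.002,0,0,0,-0.21,0,0.004,0.02,0,0,-0.245,0,0.004,0.04,0,0,-0.28,0,0.006,0.06,0,0,-0.315,0,0.006,0.08,0,0,-0.35,0,0.006,0.1,0,0,-0.385,0,0.006,0.1,0,0,-0.3925], finger_gap=0.75)

```text
time_s: 8.2
tcp_pos: [578.9, -129.7, 198.4]
eef_rot: [-3.14, 0.001, 1.639]
wrist_force: [-0.4, 0.6, 0.1]
finger_gap: 0.749
grip_force: 0.0
```

advance(increments=[0,0,0,0,0,0,0,0,0,0,0,0])

```text
time_s: 8.4
tcp_pos: [580.2, -129.1, 200.5]
eef_rot: [3.14, 0.002, 1.635]
wrist_force: [0.8, -0.2, 0.7]
finger_gap: 0.751
grip_force: 0.0
```

Run:
```python
from go import *
print(r.state()["joint_pos"])
delta(T(ST,(0,0,91)),ST[2]+np.pi/2)
```

```text
[ 4.64958983e-01  4.04393052e-01 -4.54921735e-01  1.75460533e+00
  2.05718238e-01  1.02783464e+00 -9.11370572e-04]
tgt [ 579.3 -125.    91. ] d [  4.4  -0.7 109.5] rot [ 0.001  0.002 -0.004] t 8.4
```

Converted, 109 mm / 500 = 0.218, 90 mm / 500 = 0.18.

advance(increments=[0.0088,-0.0014,0.06,0,0,0,0.0088,-0.0014,0.12,0,0,0,0.0088,-0.0014,0.18,0,0,0,0.0088,-0.0014,0.218,0,0,0,0.0088,-0.0014,0.218,0,0,0,0.0088,-0.0014,0.218,0,0,0], finger_gap=0.75)

```text
time_s: 9.0
tcp_pos: [579.4, -124.6, 91.7]
eef_rot: [3.14, 0.002, 1.637]
wrist_force: [1.0, 0.3, -0.2]
finger_gap: 0.753
grip_force: 0.0
```

advance(increments=[0,0,0,0,0,0,0,0,0,0,0,0,0,0,0,0,0,0,0,0,0,0,0,0,0,0,0,0,0,0], finger_gap=0.0)

```text
time_s: 9.5
tcp_pos: [579.2, -124.7, 91.6]
eef_rot: [3.14, 0.002, 1.638]
wrist_force: [-0.1, -0.3, 4.6]
finger_gap: 0.446
grip_force: 30.0
```

Run:
```python
from go import *
delta(T(ST,(0,0,91)),ST[2]+np.pi/2)
```

```text
tgt [ 579.3 -125.    91. ] d [-0.3  0.1  0.6] rot [ 0.001  0.002 -0.001] t 9.5
```

Converted, -9 mm / 500 = -0.018, -6 mm / 500 = -0.012.

advance(increments=[0,0,-0.006,0,0,0,0,0,-0.012,0,0,0,0,0,-0.018,0,0,0,0,0,-0.018,0,0,0])

```text
time_s: 9.9
tcp_pos: [578.8, -124.6, 100.2]
eef_rot: [3.141, 0.002, 1.638]
wrist_force: [0.5, -0.7, -3.3]
finger_gap: 0.443
grip_force: 30.0
```

advance(increments=[0,-0.012,0,0,0,0,0,-0.024,0,0,0,0,0,-0.036,0,0,0,0,0,-0.044,0,0,0,0,0,-0.044,0,0,0,0])

```text
time_s: 10.4
tcp_pos: [555.9, -126.3, 99.9]
eef_rot: [-3.141, 0.002, 1.638]
wrist_force: [0.1, -0.7, -3.3]
finger_gap: 0.45
grip_force: 30.0
```

Run:
```python
from go import *
delta(T(ST,(-22,0,100)),ST[2]+np.pi/2)
delta(T(ST,(-22,0,76)),ST[2]+np.pi/2)
```

```text
tgt [ 557.4 -126.5  100. ] d [-0.3  1.5 -0.1] rot [-0.     0.002 -0.001] t 10.4
tgt [ 557.4 -126.5   76. ] d [-0.2  1.5 23.9] rot [-0.     0.002 -0.001] t 10.4
```

Converted, 25 mm / 500 = 0.05, 18 mm / 500 = 0.036.

advance(increments=[0,0.001,0.012,0,0,0,0,0.001,0.024,0,0,0,0,0.001,0.036,0,0,0,0,0.001,0.05,0,0,0,0,0.001,0.05,0,0,0])

```text
time_s: 10.9
tcp_pos: [556.4, -126.0, 73.5]
eef_rot: [-3.14, 0.001, 1.638]
wrist_force: [-0.3, 0.4, -2.2]
finger_gap: 0.451
grip_force: 30.0
```

advance(increments=[0,-0.02,0,0,0,0,0,-0.05,0,0,0,0,0,-0.09,0,0,0,0,0,-0.13,0,0,0,0,0,-0.17,0,0,0,0,0,-0.17,0,0,0,0])

```text
time_s: 11.5
tcp_pos: [468.7, -132.5, 74.7]
eef_rot: [-3.138, 0.003, 1.637]
wrist_force: [-0.1, -0.5, -2.6]
finger_gap: 0.451
grip_force: 30.0
```

Converted, -240 mm / 500 = -0.48, -110 mm / 500 = -0.22, 1.22 rad / 4 = 0.305.

advance(increments=[0,0,-0.08,0,0,0,0,0,-0.16,0,0,0,0,0,-0.22,0,0,0,-0.06,0,-0.22,0,0,0.025,-0.12,0,-0.22,0,0,0.06,-0.18,0,-0.22,0,0,0.095,-0.23,0,-0.22,0,0,0.13,-0.28,0,-0.22,0,0,0.165,-0.33,-0.008,-0.22,0,0,0.2,-0.38,-0.012,-0.22,0,0,0.235,-0.43,-0.014,-0.22,0,0,0.27,-0.48,-0.016,-0.22,0,0,0.305])

```text
time_s: 12.7
tcp_pos: [480.6, -372.4, 185.6]
eef_rot: [3.139, 0.0, 0.412]
wrist_force: [1.0, 0.3, -2.9]
finger_gap: 0.449
grip_force: 30.0
```

Run:
```python
from go import *
p=T(RE,(0,0,120));print(r.state()["joint_pos"]);delta(p,RE[2]+np.pi/2)
```

```text
[ 0.66836465  0.40838419 -0.14640389  1.75323331  0.07132242  0.98315836
 -0.66407466]
tgt [ 478.5 -391.8  120. ] d [-9.7 16.8 65.6] rot [ 0.002 -0.     0.391] t 12.7
```

Converted, 88 mm / 500 = 0.176, 65 mm / 500 = 0.13, 0.39 rad / 4 = 0.0975.

advance(increments=[-0.008,0.012,0.02,0,0,0.0325,-0.016,0.024,0.04,0,0,0.065,-0.0194,0.0336,0.08,0,0,0.0975,-0.0194,0.0336,0.13,0,0,0.0975,-0.0194,0.0336,0.176,0,0,0.0975,-0.0194,0.0336,0.176,0,0,0.0975])

```text
time_s: 13.3
tcp_pos: [476.6, -389.3, 94.4]
eef_rot: [-3.14, 0.004, 0.028]
wrist_force: [-0.5, 0.5, -2.7]
finger_gap: 0.448
grip_force: 30.0
```

Run:
```python
from go import *
import cv2
delta(T(RE,(0,0,43-18.7)),RE[2]+np.pi/2)
d=r.get_image("scene")
a=cv2.resize(d["color"][160:280,300:420,::-1],None,fx=5,fy=5,interpolation=cv2.INTER_CUBIC)
cv2.imwrite("pics/p1.png",a)
```

```text
tgt [ 478.5 -391.8   24.3] d [ 2.1  2.7 70. ] rot [-0.002  0.004  0.007] t 13.3
```

View pics/p1.png

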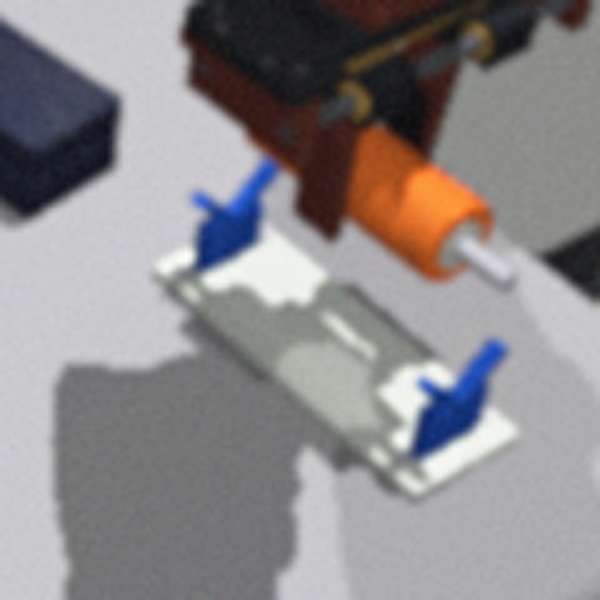

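Converted, 66 mm / 500 = 0.132, 64 mm / 500 = 0.128, 0.007 rad / 4 = 0.0018.

advance(increments=[0.002,0.003,0.03,0,0.001,0.0018,0.0042,0.0054,0.06,0,0.001,0.0018,0.0042,0.0054,0.09,0,0.001,0.0018,0.0042,0.0054,0.11,0,0.001,0.0018,0.0042,0.0054,0.12,0,0.001,0.0018,0.0042,0.0054,0.128,0,0.001,0.0018,0.0042,0.0054,0.132,0,0.001,0.0018,0.0042,0.0054,0.132,0,0.001,0.0018])

```text
time_s: 14.15
tcp_pos: [480.8, -393.9, 31.5]
eef_rot: [3.14, -0.004, 0.021]
wrist_force: [0.4, -0.0, -2.3]
finger_gap: 0.449
grip_force: 30.0
```

Run:
```python
from go import *
delta(T(RE,(0,0,43-18.7)),RE[2]+np.pi/2)
```

```text
tgt [ 478.5 -391.8   24.3] d [-2.2 -2.2  7.2] rot [ 0.002 -0.004 -0.001] t 14.2
```

advance(increments=[0,0,0,0,0,0,0,0,0,0,0,0,0,0,0,0,0,0])

```text
time_s: 14.45
tcp_pos: [480.9, -394.0, 31.8]
eef_rot: [3.139, -0.005, 0.021]
wrist_force: [0.7, 0.9, -3.3]
finger_gap: 0.45
grip_force: 30.0
```

Run:
```python
from go import *
delta(T(RE,(0,0,43-18.7)),RE[2]+np.pi/2)
```

```text
tgt [ 478.5 -391.8   24.3] d [-2.3 -2.2  7.4] rot [ 0.002 -0.005 -0.001] t 14.4
```

Converted, 5.5 mm / 500 = 0.011, -2.3 mm / 500 = -0.0046, -0.004 rad / 4 = -0.001.

advance(increments=[-0.0046,-0.0044,0.003,0,-0.001,0,-0.0046,-0.0044,0.006,0,-0.001,0,-0.0046,-0.0044,0.009,0,-0.001,0,-0.0046,-0.0044,0.011,0,-0.001,0,-0.0046,-0.0044,0.011,0,-0.001,0])

```text
time_s: 14.95
tcp_pos: [478.2, -391.6, 25.6]
eef_rot: [3.14, -0.0, 0.021]
wrist_force: [0.9, 0.8, -3.6]
finger_gap: 0.451
grip_force: 30.0
```

advance(increments=[0,0,0.001,0,0,0,0,0,0.002,0,0,0,0,0,0.002,0,0,0])

```text
time_s: 15.25
tcp_pos: [478.4, -391.7, 24.9]
eef_rot: [3.14, -0.0, 0.021]
wrist_force: [0.9, 0.3, -2.8]
finger_gap: 0.447
grip_force: 30.0
```

Converted, 1 mm / 500 = 0.002, 0.5 mm / 500 = 0.001.

advance(increments=[0,0,0.001,0,0,0,0,0,0.002,0,0,0,0,0,0.002,0,0,0])

```text
time_s: 15.55
tcp_pos: [478.5, -391.7, 24.7]
eef_rot: [3.139, -0.001, 0.021]
wrist_force: [-2.4, 1.5, 5.4]
finger_gap: 0.445
grip_force: 30.0
```

advance(increments=[0,0,0.001,0,0,0,0,0,0.0014,0,0,0,0,0,0.0014,0,0,0])

```text
time_s: 15.85
tcp_pos: [478.5, -391.8, 24.6]
eef_rot: [3.139, -0.001, 0.021]
wrist_force: [-3.0, 3.2, 10.5]
finger_gap: 0.446
grip_force: 30.0
```

Contact at the predicted height in both notches. Release, rise, and look.

Converted, -1.2 mm / 500 = -0.0024.

advance(increments=[0,0,-0.0024,0,0,0,0,0,-0.0024,0,0,0,0,0,-0.0024,0,0,0,0,0,-0.0024,0,0,0,0,0,-0.0024,0,0,0,0,0,-0.0024,0,0,0], finger_gap=0.75)

```text
time_s: 16.45
tcp_pos: [478.4, -391.7, 24.3]
eef_rot: [3.14, -0.0, 0.021]
wrist_force: [0.6, -0.6, -0.4]
finger_gap: 0.747
grip_force: 0.0
```

advance(increments=[0,0,-0.03,0,0,0,0,0,-0.08,0,0,0,0,0,-0.16,0,0,0,0,0,-0.26,0,0,0,-0.06,0,-0.36,0,0,0,-0.14,0,-0.4,0,0,0,-0.14,0,-0.4,0,0,0])

```text
time_s: 17.15
tcp_pos: [404.8, -395.8, 229.8]
eef_rot: [3.134, -0.004, 0.015]
wrist_force: [-0.0, -0.9, -0.9]
finger_gap: 0.752
grip_force: 0.0
```

Run:
```python
from go import *
import cv2
a=r.get_image("scene")["color"];b=r.get_image("top")["color"]
cv2.imwrite("pics/f.png",np.hstack([cv2.resize(a[130:290,190:410,::-1],None,fx=3,fy=3,interpolation=cv2.INTER_CUBIC)]))
```

```text
(no output)
```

View pics/f.png

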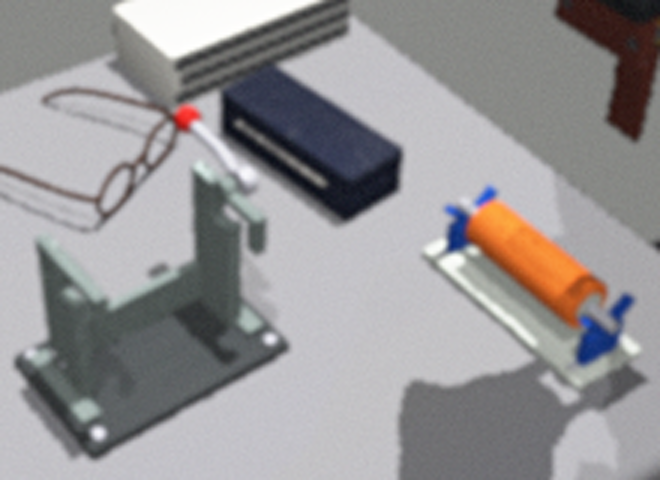

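The roller lies in both notches (axle ends at about (465,205) and (605,310)). The knob at (186,117) is at the same place as when it was pressed onto the stop.

advance(increments=[0,0,0,0,0,0,0,0,0,0,0,0,0,0,0,0,0,0,0,0,0,0,0,0])

```text
time_s: 17.65
tcp_pos: [408.7, -392.3, 223.5]
eef_rot: [3.141, 0.001, 0.022]
wrist_force: [0.2, 0.5, 0.2]
finger_gap: 0.75
grip_force: 0.0
```

```bash
python3 -c "
from workcell import r
print(r.sign_off())"
```

```text
the job is handed in; nothing more can be done
None
```

The roller is out of its stand and lying in both V notches, the lever is open against its rear stop, and the job was handed in at about 18 s; the arm never went near the tweezers or tape, though I did not check them in a final picture.

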